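# Draw the locker bolt with the reach hook

## Robot

A 6-joint arm with a two-finger parallel gripper is mounted at the origin on a cart in front of the work surface, level with it; the furniture and walls round the work are solid. World frame = base frame: x ahead of the robot, y to its left, z up, the work surface at z = 0. Lengths are in mm, angles in rad, forces in N, time in s.
With the tool pointing down it reaches from about 300 to 775 mm from the base axis. Payload 14.6 kg.
Tool frame: the origin (TCP) lies midway between the tips of the shut fingers; the grasp point (between the pads) lies 19 mm behind it; z points along the fingers, y is the line along which they close (so a half turn about z gives the same grasp; the last joint's range is limited). The gripper opens to 85 mm and grips with 20 to 120 N. Pads are 22 mm wide; open, the fingers measure 114 mm over their backs; the gripper's body (76 mm by 85 mm) begins 54 mm behind the grasp point. The pads swing forward as they close: fully open they stand 13 mm farther back than shut.
Start: joints at [-1.337, 0.3, 1.521, -0, 1.321, -0.067], TCP at [162.949, -525.297, 231.281] pointing down, gripper open.
Joint ranges: [-3.03, 3.03], [-0.79, 2.21], [0.23, 2.52], [-1.04, 4.18], [0, 3.07], [-2.55, 2.55]. Speed limits (rad/s): [2.22, 2.22, 2.57, 3.14, 3.14, 3.14].

## Interface

Orientations are given as a unit quaternion [w, x, y, z].
In Python, from rig import bot gives the robot as it stands. Calls block until the motion is done:
- bot.move_to(position, orientation): joint-space move of the TCP to a pose.
- bot.servo_line(position, attitude=None, speed=150, until_force=None): straight line of the TCP; attitude=None keeps the orientation; speed is the mean speed in mm/s. With until_force (N) it stops when the force on the tool has changed by that much, and returns True; else False.
- bot.move_joints(angles): joint-space move.
- bot.move_gripper(opening, grip_force=None): finger opening in mm; grip_force is the grip in N (None keeps the last); returns when the fingers have stopped.
- bot.dwell(seconds).
- bot.ik(position, orientation): joint angles nearest the present ones, or None.
- bot.read_state(): the state.
- bot.read_camera(name): name is "scene" or "top" or "wrist"; returns a dict with "image" (420x560x3 uint8, blue, green, red), "fovy" (degrees; the focal length in pixels is half the picture's height over the tangent of half this angle, whatever the lens; pixels are square), "cx", "cy" (the principal point, pixels), "eye" and "attitude" of the camera in the world; the wrist camera has in their place "mount" (4x4, takes a point from camera to tool coordinates, whose origin is the TCP and whose axes are the flange's). Camera axes: x right, y down, z forward; pixel columns grow to the right and rows downward; lengths in mm; the calibration is good to about 2 mm. A picture is of the moment at which its call begins: read the wrist's pose just before it. There is no depth.
A pose or a line that the arm cannot do raises bot.MotionError and nothing moves.
- bot.finish_job(): hands the job in; it is judged then, once.
The state is a dict: "clock": time; "joint_positions": joint angles; "qvel": joint speeds; "effort": joint torques, N m; "ee_pos": TCP position; "tool_rot": TCP orientation; "ft_force": force on the tool from outside, world axes, zero at the start; "moment": the same for the moment, N m; "grip_width": finger opening in mm; "grip_force": force on a finger pad.
Only numpy, scipy, OpenCV 4.12 (cv2) and the standard library are available. Lean on these libraries where they do the work, as an engineer would, in place of code of your own. Each camera call takes 0.05 s, during which the arm holds its last target. There are 200 camera calls.

## Task

The drinks locker stands too far back under the wall cabinets for a hand, so work it only with the reach hook: take the hook from its wooden rest and draw the locker's slide bolt fully back to its stop, gently, without straining it. Then hook the bar handle, pull the glass door open at least 35 degrees and leave it open, and lay the reach hook back in both forks of its rest as you found it. Do not touch the locker with the gripper, and leave the other things as they stand.

Things in the scene. Friction and masses are not known exactly. Their poses are not given: they have to be found in the camera images.
- table_lamp: Table lamp, fixed, beside the locker on its right: 150 mm wide, 310 mm high, origin at the centre of its foot. Carry the hook round it, not over it. (The wall cabinets begin 460 mm above the worktop, above the locker and lamp.)
- reach_hook: Reach hook, about 0.2 kg: dark wooden handle 136 x 18 wide x 24 high; from its front a 7 mm round steel stem ends in a 7 mm prong bent down at a right angle. Origin at the handle's centre, x along the stem (prong axis at x = +205), z up, prong towards -z. Balances 36 mm ahead of the origin; grip firmly (100 N) from above across the 18 mm at x = 0 to 20. It still gives in the pads under side load.
- hook_rest: Wooden rest of the hook, fixed: foot 128 x 60 x 12 with two forked posts 12 thick at x = -50 and +50 mm (88 clear between). Origin at the centre of its underside, x the way the hook points, z up. Fork slots 23 wide with flared mouths, slot floor 50 and fork tips 75 above the worktop. Seated, the handle lies centred in both slots, its axis 62 above the worktop and parallel to x.
- locker: Grey drinks locker, 210 wide, 180 deep, 260 mm high, wooden top, fixed. Origin at the centre of its underside; x points into it (front face at x = -90), y to its left, z up. The framed glass door fills the front except a post at the right. The flat steel slide bolt crosses from the door into a staple on that post, 62 mm above the worktop; the staple stands 20 mm proud of the front.
- knob (a point): Point on the stem of the bolt's knob, 31 mm out from the door face, 62 mm above the worktop. The stem (7 mm round, level) sticks straight out of the door for 38 mm; its 13 mm ball end is centred 13 mm farther out than this point. It moves with bolt and door. To draw the bolt, push the stem from its right side to the locker's left (+y).
- handle (a point): Middle of the door's bar handle: level 8 mm round bar, 72 mm long, 207 mm above the worktop, its axis 38 mm out from the door face and parallel to it, a post to the door at each end; a prong fits behind it from above. Moves with the door.
- hinge (a point): Point on the door's upright hinge line, at the left end of the locker's front face, 207 mm above the worktop. With the door shut the handle's middle is 38 mm out from the front and 118 mm to the right of it.
- bolt (a joint): Travel of the bolt in m: 0 to 0.004 at the start (shot), growing as it is drawn to the locker's left, 0.030 at its stop. It drags with about 3 N, and with 5 to 9 N while in the staple, because a spring behind the door presses it there; it leaves the staple at about 0.014 and the door then springs ajar by about 15 mm.
- locker_door (a joint): Opening angle of the door in rad: 0 shut, growing as its right edge swings out towards the robot, up to 1.6. A light friction (0.1 N m) keeps it where it is left.
- cup: White cup 62 mm wide, 52 mm high, on a slate coaster to the right of the hook's rest; bystander, loose. Origin at the centre of its underside.
- tongs: Steel ice tongs 171 mm long, 16 mm high, lying in front of the locker near the left end of the worktop; bystander, loose. Origin at the middle of the underside.
- stopper: Pale bottle stopper 34 mm wide, 48 mm high, standing at the left front corner of the worktop; bystander, loose. Origin at the centre of its underside.
- hook_tip (a point): Lower end of the hook's prong: the point 205 mm ahead of the reach hook's origin and 34 mm below its axis (centre of the 7 mm round tip).

How it is judged (in metres and radians):
On the way, in this order (a step that is already met when the one before it is completed fails the run):
1. the bolt is drawn fully back to its stop with the hook (within 1.5 mm) (value of joint bolt above 0.0285 m and contact force between reach_hook and locker above 0.3 N), for 0.1 s.
2. the door is pulled open at least 0.58 rad with the hook (value of joint locker_door above 0.58 rad and contact force between reach_hook and locker above 0.05 N).
At the end, for the whole second after the job is handed in: The bolt is fully drawn (within 1.5 mm of its stop), the door stands open at least 0.58 rad and still, and the reach hook lies at rest in both forks of its rest, hook end forward and prong down: within 12 mm lengthwise, 5 mm sideways, 3 mm in height, 0.06 rad of level (value of joint bolt above 0.0285 m and value of joint locker_door above 0.58 rad and velocity of joint locker_door below 0.05 rad/s and x of reach_hook in the frame of hook_rest between -0.012 and 0.012 m and y of reach_hook in the frame of hook_rest between -0.005 and 0.005 m and z of reach_hook in the frame of hook_rest between 0.059 and 0.065 m and x of hook_tip in the frame of hook_rest above 0.15 m and angle between reach_hook's own z axis and vertical below 0.06 rad and angle between the x axis of reach_hook and the x axis of hook_rest, either way round below 0.08 rad and linear speed of reach_hook below 0.01 m/s); the robot touches nothing.
It fails at once if the hook presses on the locker, its door or its bolt with more than 20 N (contact force between reach_hook and locker above 20 N).
It fails at once if gripper or arm touches the locker (contact force between any of the fingers, the arm and locker above 0.5 N).
It fails at once if a bystander is moved more than 15 mm (distance of any of cup, tongs, stopper from where it was at the start of the episode above 0.015 m).
It also fails if it takes over 64 s, if anything falls off the work surface, if the arm or the gripper's body presses on something with over 40 N, if the wrist force passes 120 N, or if a joint passes its speed limit or range.

## Working session

There is one attempt and no reset: what is moved stays moved. The work goes in short steps, each a Python script; the robot and the scene stay as the last script left them, time stands still between calls to the robot, and variables do not carry over. Pictures are saved under pics/ and viewed, at most 10 in all, crops included, and the job is handed in when it is done.

```bash
mkdir -p pics; ls
python3 - <<'E'
from rig import bot
import cv2,numpy as np
for n in("scene","top"):
    c=bot.read_camera(n); cv2.imwrite(f"pics/{n}0.png",c["image"]); print(n,{k:np.round(v,4).tolist() for k,v in c.items() if k!="image"})
s=bot.read_state(); print(s)
c=bot.read_camera("wrist");print({k:np.round(v,4).tolist() for k,v in c.items() if k!="image"})
E
```

```text
pics
rig.py
scene {'fovy': 52.0066, 'cx': 275.0366, 'cy': 214.8455, 'eye': [277.4863, -998.3857, 606.7694], 'attitude': [-0.5142, 0.8407, -0.1394, 0.0967]}
top {'fovy': 47.5915, 'cx': 274.5938, 'cy': 209.5782, 'eye': [275.6185, -160.1122, 1324.806], 'attitude': [-0.1005, 0.7216, -0.679, 0.0901]}
{'clock': 0.1, 'joint_positions': array([-1.33661526e+00,  3.00435557e-01,  1.52152458e+00,  7.81734950e-06,
        1.32070563e+00, -6.65999131e-02]), 'qvel': array([-0.00024191, -0.00237693, -0.00124363, -0.00131439,  0.00087223,
       -0.00044207]), 'effort': array([ 2.94590543e-03, -5.44372272e+01, -3.62367475e+01,  2.35201878e-05,
        3.04938112e-03,  4.40084406e-06]), 'ee_pos': array([ 162.89600409, -525.10105079,  230.76471325]), 'tool_rot': array([-5.34989717e-04,  9.88712651e-01,  1.49823248e-01, -4.11324141e-05]), 'ft_force': array([0.19743083, 0.282725  , 0.58031807]), 'moment': array([-0.00541778,  0.02949615,  0.01240766]), 'grip_force': 0.0, 'grip_width': 85.34243030488459}
{'fovy': 65.0816, 'cx': 277.6823, 'cy': 210.6565, 'mount': [[0.0001, -0.9504, -0.3109, 78.6881], [1.0, -0.0, 0.0002, 0.7026], [-0.0002, -0.3109, 0.9504, -143.7294], [0.0, 0.0, 0.0, 1.0]]}
```

View pics/scene0.png

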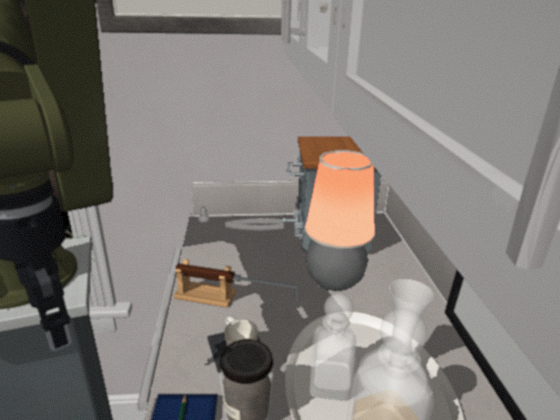

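View pics/top0.png

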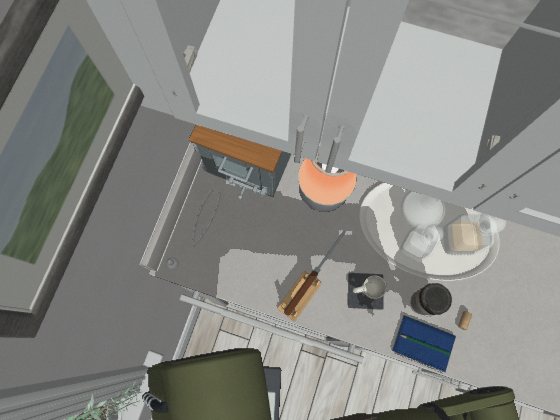

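The scene view shows the rest with the hook at (205,285), prong at (298,295), and the lamp at (340,220) in front of part of the locker at (315,190). The top view shows the rest at (300,295), stem end (348,232), locker front (240,185), lamp (327,185), cup (373,287), tongs (205,215) and stopper (172,263).

```bash
cat > h.py <<'E'
from rig import bot
import cv2,numpy as np
from scipy.spatial.transform import Rotation as R
def rot(q): return R.from_quat(np.roll(q,-1)).as_matrix()
def quat(M): return np.roll(R.from_matrix(M).as_quat(),1)
def grab(n,save=None):
    s=bot.read_state() if n=="wrist" else None
    c=bot.read_camera(n); 
    if n=="wrist":
        M=rot(s["tool_rot"]); m=np.array(c["mount"]); c["Rm"]=M@m[:3,:3]; c["eye"]=np.array(s["ee_pos"])+M@m[:3,3]
    else: c["Rm"]=rot(c["attitude"]); c["eye"]=np.array(c["eye"])
    c["f"]=c["image"].shape[0]/2/np.tan(np.radians(c["fovy"])/2)
    if save: cv2.imwrite("pics/%s.png"%save,c["image"])
    return c
def ray(c,u,v):
    d=c["Rm"]@np.array([(u-c["cx"])/c["f"],(v-c["cy"])/c["f"],1.]); return c["eye"],d/np.linalg.norm(d)
def onz(c,u,v,z):
    e,d=ray(c,u,v); return e+d*(z-e[2])/d[2]
def tri(*rays):
    A=sum(np.eye(3)-np.outer(d,d) for e,d in rays); b=sum((np.eye(3)-np.outer(d,d))@e for e,d in rays)
    p=np.linalg.solve(A,b); return p,[np.linalg.norm((np.eye(3)-np.outer(d,d))@(p-e)) for e,d in rays]
def proj(c,p):
    q=c["Rm"].T@(np.asarray(p,float)-c["eye"]); return c["cx"]+c["f"]*q[0]/q[2],c["cy"]+c["f"]*q[1]/q[2]
E
python3 - <<'E'
from h import *
np.set_printoptions(precision=1,suppress=True)
t=grab("top");s=grab("scene")
for n,u,v,z in [("rest",300,295,50),("prongend",348,232,62),("handle ends",317,275,74),("",286,315,74),("lockTL",200,127,260),("TR",288,147,260),("FL",190,137,260),("FR",277,167,260),("lamp",327,185,310),("cup",373,287,52),("tongs",205,215,10),("stopper",172,263,48)]:
    print(n,onz(t,u,v,z))
def crop(c,x,y,w,h,k,n): cv2.imwrite(f"pics/{n}.png",cv2.resize(c["image"][y:y+h,x:x+w],None,fx=k,fy=k,interpolation=cv2.INTER_CUBIC))
a=cv2.resize(t["image"][115:325,150:400],None,fx=3,fy=3,interpolation=cv2.INTER_CUBIC)[:600]
crop(t,180,115,133,100,6,"tcrop")
E
```

```text
rest [ 398.3 -211.7   50. ]
prongend [ 573.9 -333.2   62. ]
handle ends [ 450.5 -252.8   74. ]
 [ 343.  -177.3   74. ]
lockTL [768.1  59.6 260. ]
TR [ 728.2 -157.6  260. ]
FL [740.3  81.1 260. ]
FR [ 675.5 -134.3  260. ]
lamp [ 620.5 -250.   310. ]
cup [ 430.8 -403.7   52. ]
tongs [611.4  68.4  10. ]
stopper [462.7 137.4  48. ]
```

View pics/tcrop.png

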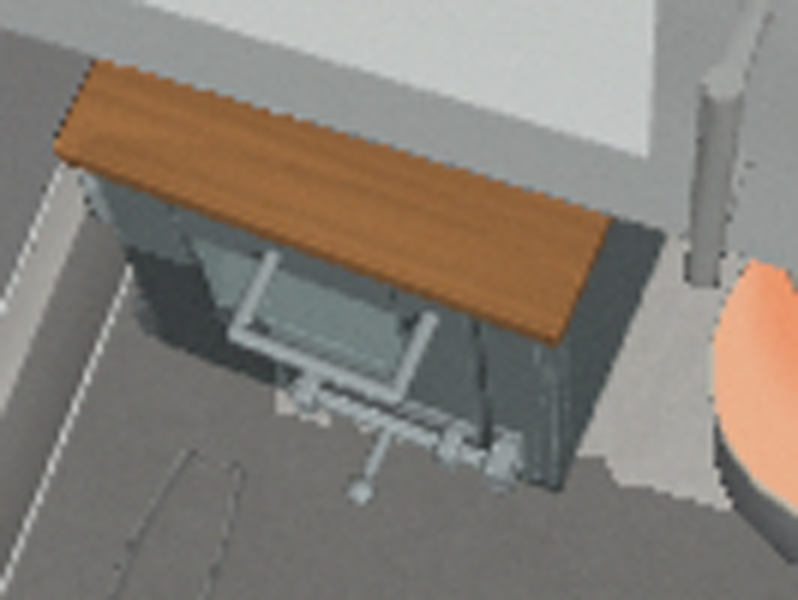

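The crop shows the bar handle corners near (237,330) and (392,395), the knob ball at (360,492) with its stem to (388,432), and the staple at about (450–500,450), all in 6x crop pixels. Next, closer wrist views of the rest and the locker.

```bash
cat >> h.py <<'E'
def down(a):
    c,s=np.cos(a),np.sin(a); return quat(np.array([[c,s,0],[s,-c,0],[0,0,-1.]]))
E
python3 - <<'E'
from h import *
import pickle
np.set_printoptions(precision=3,suppress=True)
A=np.radians(147); u=np.array([np.cos(A+np.pi),np.sin(A+np.pi),0]); 
P=[]
for k,(d,z) in enumerate([(0,230),(-90,230)]):
    bot.move_to(np.array([390,-205,z])+d*u*-1-u*0,down(A)); bot.dwell(.3); P.append(grab("wrist",f"r{k}"))
# locker: tilted view
into=np.radians(-17)
for k,(p,y) in enumerate([((430,20,300),-17),((430,-90,300),-10)]):
    t=np.radians(50); y=np.radians(y); f=np.array([np.cos(y),np.sin(y),0]); zt=np.sin(t)*f+np.array([0,0,-np.cos(t)])
    xs=np.cos(t)*f+np.array([0,0,np.sin(t)])
    for sg in (1,):
        M=np.stack([xs*sg,np.cross(zt,xs*sg),zt],1)
        print(bot.ik(list(p),quat(M)))
        try: bot.move_to(list(p),quat(M)); bot.dwell(.3); P.append(grab("wrist",f"l{k}"))
        except bot.MotionError as e: print(e)
pickle.dump(P,open("P.pkl","wb")); print(bot.read_state()["clock"])
i=[cv2.imread(f"pics/{n}.png") for n in("r0","r1","l0","l1") if cv2.os.path.exists(f"pics/{n}.png")] if hasattr(cv2,"os") else [c["image"] for c in P]
i=(i+i)[:4]
cv2.imwrite("pics/mos1.png",cv2.resize(np.vstack([np.hstack(i[:2]),np.hstack(i[2:])]),(800,600)))
E
```

```text
[ 0.15  -0.393  2.227 -0.643  0.584  2.428]
[-0.376 -0.423  2.244  0.337  0.481  1.139]
8.0583
```

View pics/mos1.png

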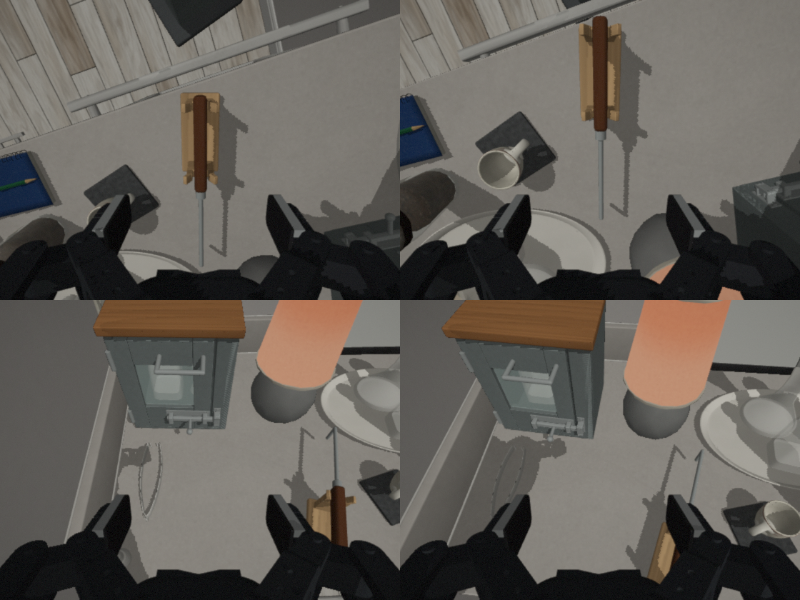

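The wrist views show the hook seated (r0 handle from about (280,135) to (280,268) full-res) and the locker's handle and bolt clearly in l0/l1. I'll crop for exact pixels and mask the handle automatically.

Run:
```python
from h import *
import pickle
np.set_printoptions(precision=1,suppress=True)
P=pickle.load(open("P.pkl","rb"))
I=[c["image"] for c in P]
cr=lambda i,x,y:cv2.resize(I[i][y:y+75,x:x+100],None,fx=4,fy=4,interpolation=cv2.INTER_CUBIC)
cv2.imwrite("pics/mos2.png",np.vstack([np.hstack([cr(2,205,60),cr(3,135,80)]),np.hstack([cr(2,220,130),cr(3,170,145)])]))
ends=[]
for k in(0,1):
    im=I[k].astype(int); h=cv2.cvtColor(I[k],cv2.COLOR_BGR2HSV)
    m=((h[...,0]<14)&(h[...,1]>130)&(h[...,2]<130)&(h[...,2]>30)).astype(np.uint8); m=cv2.morphologyEx(m,cv2.MORPH_OPEN,np.ones((3,3)))
    n,l,st,ce=cv2.connectedComponentsWithStats(m); j=1+np.argmax(st[1:,4]); print(k,st[j],ce[j])
    r=cv2.minAreaRect(np.argwhere(l==j)[:,::-1].astype(np.float32)); b=cv2.boxPoints(r); b=b[np.argsort(b[:,1])]
    print(r); e=[b[:2].mean(0),b[2:].mean(0)]; ends.append(e)
    # light wood of the rest
    w=((h[...,0]>8)&(h[...,0]<22)&(h[...,1]>70)&(h[...,2]>110)).astype(np.uint8); n,l,st,ce=cv2.connectedComponentsWithStats(w); j=1+np.argmax(st[1:,4]); 
    r=cv2.minAreaRect(np.argwhere(l==j)[:,::-1].astype(np.float32)); print("rest",r, [onz(P[k],*p,12) for p in cv2.boxPoints(r)])
    print("ends at z62",[onz(P[k],*p,66) for p in e])
for q in(0,1): print("tri end",tri(*[ray(P[k],*ends[k][q]) for k in(0,1)]))
t=grab("top"); print([proj(P[k],[397,-213,62]) for k in (0,1)])
```

```text
0 [ 271  134   19  135 2241] [280.  199.4]
((280.0, 201.0), (134.0, 18.0), 90.0)
rest ((279.5, 184.5), (109.0, 53.0), 90.0) [array([ 330.7, -200. ,   12. ]), array([ 361.6, -152.5,   12. ]), array([ 469.3, -218.5,   12. ]), array([ 434.9, -271.3,   12. ])]
ends at z62 [array([ 345.9, -175.8,   66. ]), array([ 460.5, -250. ,   66. ])]
1 [ 269   23   21  160 2899] [279.7 100.5]
((279.0, 102.5), (159.0, 20.0), 90.0)
rest ((260.39422607421875, 100.37449645996094), (135.13507080078125, 18.352943420410156), 88.53119659423828) [array([ 327.5, -199.1,   12. ]), array([ 337. , -183.8,   12. ]), array([ 450.9, -254.6,   12. ]), array([ 440.2, -272. ,   12. ])]
ends at z62 [array([ 345.1, -176.2,   66. ]), array([ 458.5, -249.6,   66. ])]
tri end (array([ 345.6, -176. ,   67.4]), [np.float64(0.3577857609527273), np.float64(0.3577857609527403)])
tri end (array([ 457.4, -248.5,   72.5]), [np.float64(0.3443659370281845), np.float64(0.34436593702825447)])
[(np.float64(276.48403296843503), np.float64(199.21678628825123)), (np.float64(275.9640545975899), np.float64(103.48715750908123))]
```

View pics/mos2.png

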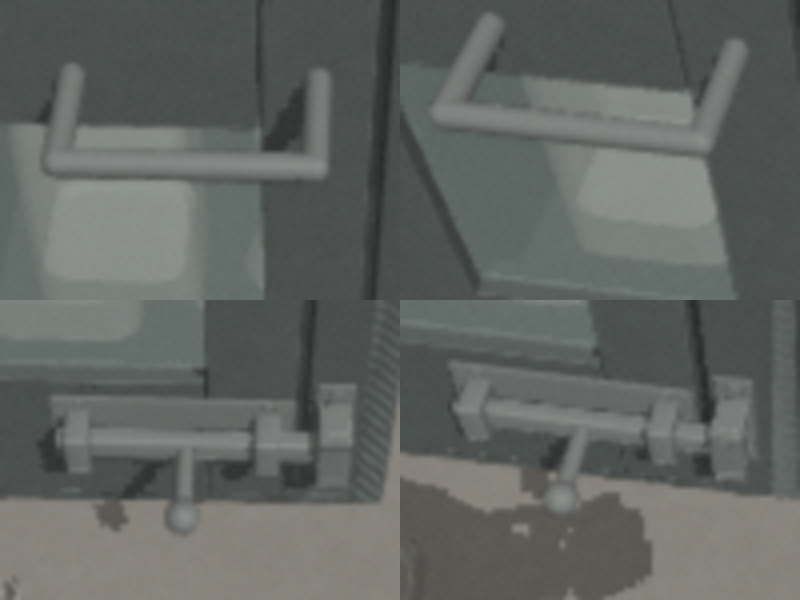

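The crops show bar corners at l0 (219,100.5),(284,101.5) and l1 (146,108),(211,116). The knob ball is at l0 (265.5,184) and l1 (210.5,194), and a second guide sits between the knob stem and the staple. Now triangulating.

Run:
```python
from h import *
import pickle
np.set_printoptions(precision=1,suppress=True)
P=pickle.load(open("P.pkl","rb")); t=grab("top"); 
o=-.375
pts=dict(HL=((219.25,100.5),(145.75,108),(219.5,170)),HR=((283.75,101.5),(210.75,115.75),(245.3,180.8)),ball=((265.5,184.25),(210.5,194.25),(240,197)),stembase=((266.25,168.75),(214.5,179.5),(244.6,187)))
Q={}
for n,(a,b,c) in pts.items():
    ra,rb,rc=ray(P[2],a[0]+o,a[1]+o),ray(P[3],b[0]+o,b[1]+o),ray(t,c[0]-.4,c[1]-.4)
    Q[n]=tri(ra,rb,rc)[0]
    print(n,"wrist",*tri(ra,rb),"all",*tri(ra,rb,rc), "top@z",onz(t,c[0]-.4,c[1]-.4,62 if n[0] in"bs" else 207))
d=Q["HL"]-Q["HR"]; print(np.linalg.norm(d),"yaw of locker x",np.degrees(np.arctan2(d[1],d[0]))-90)
print("corner FR bottom",onz(P[2],314.5+o,180+o,0))
print(bot.read_state()["clock"])
```

```text
HL wrist [675.9  11.5 209.6] [np.float64(0.22224862096448006), np.float64(0.22224862096436082)] all [679.7  11.6 206.8] [np.float64(0.4885103852009129), np.float64(1.0514720108993074), np.float64(0.7695272885771102)] top@z [679.9  10.8 207. ]
HR wrist [655.1 -56.8 207.4] [np.float64(0.40532803242832666), np.float64(0.4053280324281348)] all [654.9 -56.5 207.7] [np.float64(0.42428851644245985), np.float64(0.6363611767058874), np.float64(0.7019845248755926)] top@z [655.4 -55.7 207. ]
ball wrist [657.6 -31.5  61.3] [np.float64(0.19053931944108465), np.float64(0.19053931944088767)] all [656.3 -31.4  63. ] [np.float64(0.2290516243744767), np.float64(0.4035207847694278), np.float64(0.18726084390170233)] top@z [656.5 -31.2  62. ]
stembase wrist [680.8 -39.6  66. ] [np.float64(0.6194958629759122), np.float64(0.6194958629759201)] all [687.  -40.4  58.5] [np.float64(0.8043647552668111), np.float64(1.7918805612263238), np.float64(1.0212652038467922)] top@z [686.3 -41.6  62. ]
72.36101511530026 yaw of locker x -19.96537560554856
corner FR bottom [ 685.8 -125.4    0. ]
8.1583
```

```bash
cat >> h.py <<'E'
YH=np.radians(-33.1); HC=np.array([402.,-213.,62.])
YL=np.radians(-19); inn=np.array([np.cos(YL),np.sin(YL),0]); left=np.array([-np.sin(YL),np.cos(YL),0])
KNOB=np.array([668.8,-35.6,62]); HAND=np.array([667.3,-22.4,207]); HINGE=HAND+118*left+38*inn
GX=15
def tcp(tip,yaw,gx=GX,lat=0):  # TCP so that the prong axis at hook-axis height tip[2] is at tip xy
    u=np.array([np.cos(yaw),np.sin(yaw),0]); return np.array(tip)-(205-gx)*u-np.array([0,0,19.])
def hd(yaw): return down(yaw+np.pi)
E
python3 - <<'E'
from h import *
np.set_printoptions(precision=2,suppress=True)
u=np.array([np.cos(YH),np.sin(YH),0])
g=HC+GX*u-[0,0,19]; q=hd(YH)
print(bot.ik(list(g+[0,0,120]),q))
bot.move_to(list(g+[0,0,110]),q)
f=bot.servo_line(list(g),speed=120,until_force=8); print(f)
print(bot.read_state()["joint_positions"])
bot.move_gripper(10,100); s=bot.read_state(); print(s["grip_width"],s["grip_force"],s["ee_pos"],s["ft_force"],s["clock"])
E
```

```text
[-0.57  0.19  1.82 -0.    1.13 -1.56]
False
[-0.57  0.38  1.91 -0.    0.85 -1.56]
16.419349528541918 98.2400894165039 [ 414.75 -221.3    43.38] [-1.06  1.84  6.68] 12.1583
```

```bash
cat >> h.py <<'E'
YK=YL-np.radians(30)
E
python3 - <<'E'
from h import *
np.set_printoptions(precision=2,suppress=True)
u=np.array([np.cos(YH),np.sin(YH),0]); g=HC+GX*u-[0,0,19]
bot.servo_line(list(g+[0,0,75]),speed=120)
bot.servo_line(list(g+[0,0,75]-100*u),speed=200)
t0=KNOB-14*left; t0[2]=140
bot.move_to(list(tcp(t0-90*inn,YK)),hd(YK))
bot.servo_line(list(tcp(t0,YK)),speed=150); bot.dwell(.3)
s=bot.read_state(); print(s["ee_pos"],tcp(t0,YK),s["ft_force"],s["clock"],s["joint_positions"])
a=grab("top");b=grab("scene")
print([proj(c,p) for c in(a,b) for p in (t0,KNOB)])
cv2.imwrite("pics/k1.png",np.hstack([cv2.resize(a["image"][140:240,200:300],(400,400),interpolation=2),cv2.resize(b["image"][150:280,260:390],(400,400),interpolation=2)]))
E
```

```text
[539.33  94.76 121.18] [539.59  94.56 121.  ] [ 0.23 -0.18 -1.32] 15.8333 [ 0.11  0.41  1.64 -0.    1.09 -0.61]
[(np.float64(244.25254192871427), np.float64(185.40810449351005)), (np.float64(241.53890722939826), np.float64(192.45758358381744)), (np.float64(289.80245259115543), np.float64(196.9870930073844)), (np.float64(288.60605999481345), np.float64(220.91542553383854))]
```

View pics/k1.png

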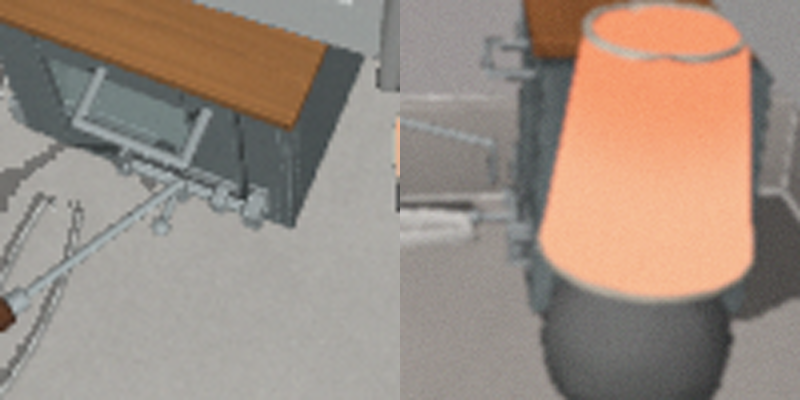

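The tip sits within about 2 mm of prediction (top px (245.6,186) vs (244.3,185.4)), right of the knob stem. Descend and push in monitored steps.

Run:
```python
from h import *
np.set_printoptions(precision=1,suppress=True)
t0=KNOB-14*left; t0[2]=81
print(bot.servo_line(list(tcp(t0,YK)),speed=80,until_force=6)); bot.dwell(.2)
f0=np.array(bot.read_state()["ft_force"])
for d in range(3,28,2):
    hit=bot.servo_line(list(tcp(t0+d*left,YK)),speed=15,until_force=11)
    s=bot.read_state(); f=s["ft_force"]-f0; e=(s["ee_pos"]-tcp(t0,YK))
    print(d,hit,"F left/in/z",f@left,f@inn,f[2],"pos",e@left,e@inn,s["clock"])
    if hit or np.linalg.norm(f)>13: break
a=grab("top");b=grab("scene")
print(proj(a,t0+(e@left)*left))
cv2.imwrite("pics/k2.png",np.hstack([cv2.resize(a["image"][140:240,200:300],(500,500),interpolation=2),cv2.resize(b["image"][150:280,240:320],(300,500),interpolation=2)]))
```

```text
False
3 False F left/in/z -0.39531371557099276 0.6920313137807801 -0.22051571356378208 pos 3.132969327634951 -0.012307974264415048 17.375
5 False F left/in/z -0.5026209782366778 -0.31877597163276983 0.33006127923611794 pos 5.098795904691016 -0.01688729499893633 17.6583
7 False F left/in/z 0.31838047799264135 0.0042661017516062594 0.7175068181895186 pos 7.080876796658731 -0.019100156939639488 17.9417
9 False F left/in/z -1.8043362873735556 1.3877032562292888 -0.3556188220669232 pos 8.936479237680139 0.029249200280290617 18.225
11 False F left/in/z -6.376030388286024 2.2214332940484356 0.3921314329771819 pos 10.548291420655055 0.2029159968314182 18.5083
13 False F left/in/z -9.597347580527142 4.350546198693006 -0.07499177332799434 pos 12.06735629297326 0.3530680815621336 18.7917
15 False F left/in/z -9.036155271789488 3.7208792559629367 -0.5409541096010733 pos 14.067084445738542 0.29879452665575357 19.075
17 False F left/in/z -15.917032751903877 6.874422299574972 -0.757734924752866 pos 15.355777335277875 0.5952035417552086 19.3583
(np.float64(240.57852357368282), np.float64(190.1850537761421))
```

View pics/k2.png

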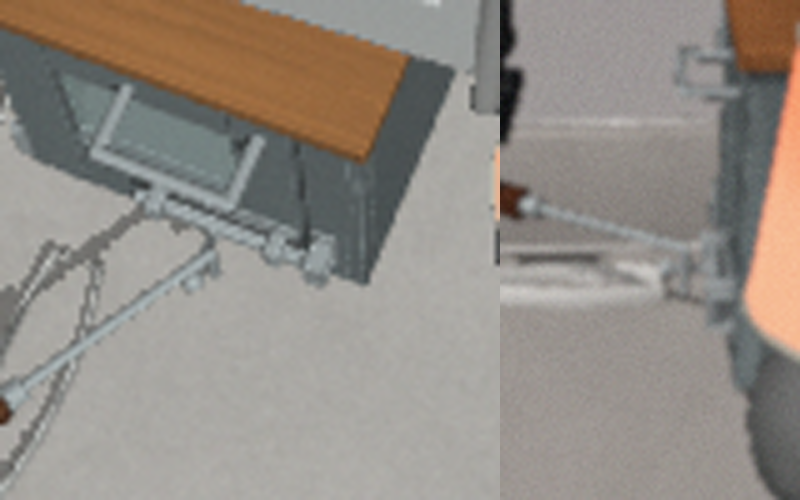

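The tip at crop (212,255) has given way to the right and outward, so the prong now bears on the ball end and pulls the door outward, which adds staple friction. I'll compute the real tip offset, back off, shift inward and push with a slight inward component.

Run:
```python
from h import *
np.set_printoptions(precision=1,suppress=True)
a=grab("top")
px=lambda x,y:((x+.5)/5-.5+200,(y+.5)/5-.5+140)
s=bot.read_state(); t0=KNOB-14*left; t0[2]=81
nom=t0+(s["ee_pos"]-tcp(t0,YK))
for n,p,z in(("bend",(212,255),81),("bend-stem-mid",(113,325),81),("ferrule",(12,392),81),("ball",(190,285),62)):
    w=onz(a,*px(*p),z); r=w-KNOB; print(n,w,"rel knob left,in",r@left,r@inn)
r=nom-KNOB; print("nominal",nom,r@left,r@inn)
p,q=onz(a,*px(12,392),81),onz(a,*px(212,255),81); print("yaw",np.degrees(np.arctan2(*(q-p)[[1,0]])),np.degrees(YK))
# back off
bot.servo_line(list(tcp(nom-6*left,YK)),speed=30); bot.dwell(.3)
a=grab("top"); cv2.imwrite("pics/k3.png",cv2.resize(a["image"][160:235,200:300],(800,600),interpolation=2)); s=bot.read_state(); print(s["ft_force"],s["ee_pos"],s["clock"],[proj(a,nom-6*left)])
```

```text
bend [668.3 -38.3  81. ] rel knob left,in -2.7282277445031595 0.3930089367314673
bend-stem-mid [625.2  12.3  81. ] rel knob left,in 31.091923795081 -56.79871235440014
ferrule [584.4  63.3  81. ] rel knob left,in 66.08410186809776 -111.98634452137651
ball [656.1 -25.7  62. ] rel knob left,in 5.282033801277357 -15.21248288762801
nominal [669.8 -34.5  80.8] 1.3397211786841594 0.5910487877872456
yaw -50.48004468641781 -49.0
[ 0.1  0.6 -1.9] [543.2 103.3  61.8] 20.2667 [(np.float64(242.68084315473956), np.float64(190.81979718626718))]
```

View pics/k3.png

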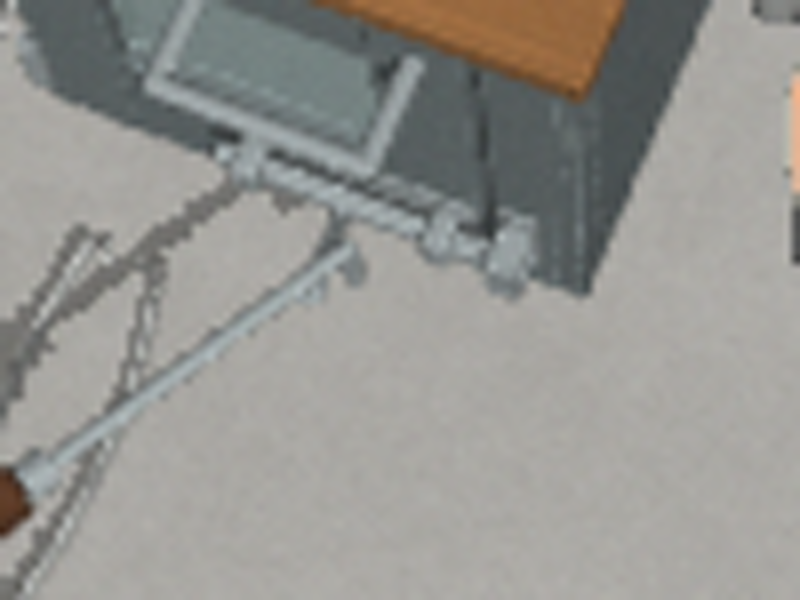

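Released; the bend is at about (243.5,191.5) full-res, close to nominal, and the ball at (239,196.5) has moved left about 4 mm. Shift in and push on.

```bash
cat > push.py <<'E'
from h import *
np.set_printoptions(precision=1,suppress=True)
def push(d0,d1,insh,step=2,lim=13,speed=15,creep=0.):
    t0=KNOB-14*left; t0[2]=81; d=d0
    while d<d1:
        d+=step; hit=bot.servo_line(list(tcp(t0+d*left+(insh+creep*(d-d0))*inn,YK)),speed=speed,until_force=7)
        s=bot.read_state(); f=np.array(s["ft_force"]); e=(s["ee_pos"]-tcp(t0,YK))
        print(d,hit,"F left/in/z %.1f %.1f %.1f"%(f@left,f@inn,f[2]),"pos %.1f %.1f"%(e@left,e@inn),s["clock"])
        if np.linalg.norm(f)>lim: break
    return d
E
python3 - <<'E'
from push import *
t0=KNOB-14*left; t0[2]=81
print(bot.servo_line(list(tcp(t0+8*left,YK)),speed=30,until_force=4))
print(bot.servo_line(list(tcp(t0+8*left+6*inn,YK)),speed=25,until_force=4))
s=bot.read_state(); print(s["ft_force"]@inn)
push(8,26,6,creep=.08,lim=14)
E
```

```text
False
False
0.15249144185461858
10 False F left/in/z 0.4 0.2 -2.3 pos 10.1 6.1 21.1917
12 False F left/in/z -0.0 -0.1 -2.0 pos 12.1 6.3 21.475
14 False F left/in/z -2.2 0.6 -2.2 pos 13.9 6.6 21.7583
16 True F left/in/z -3.8 2.0 -1.9 pos 15.0 6.7 21.975
18 True F left/in/z -3.3 0.9 -1.7 pos 15.3 6.7 22.1833
20 True F left/in/z -2.8 1.0 -0.7 pos 15.3 6.6 22.4
22 True F left/in/z -3.3 0.6 -1.1 pos 15.3 6.4 22.6333
24 True F left/in/z -1.8 -0.5 -0.9 pos 15.2 6.1 22.8917
26 True F left/in/z -2.6 1.5 -0.9 pos 15.2 5.9 23.175
```

Run:
```python
from push import *
t0=KNOB-14*left; t0[2]=81
d,i=15.,6.
for k in range(26):
    bot.servo_line(list(tcp(t0+d*left+i*inn,YK)),speed=15)
    s=bot.read_state(); f=np.array(s["ft_force"]); e=(s["ee_pos"]-tcp(t0,YK)); F=-f@left
    print("%.1f %.1f F left/in/z %.1f %.1f %.1f"%(d,i,f@left,f@inn,f[2]),"pos %.1f %.1f"%(e@left,e@inn),s["clock"])
    if np.hypot(F,f@inn)>16 or i>11 or d>28: break
    if F<11: d+=1; i+=.35
    else: i+=.6
a=grab("top"); cv2.imwrite("pics/k4.png",cv2.resize(a["image"][160:235,200:300],(800,600),interpolation=2)); print(proj(a,t0+e@left*left+e@inn*inn))
```

```text
15.0 6.0 F left/in/z -1.0 -0.9 -1.9 pos 15.0 5.7 23.5417
16.0 6.3 F left/in/z -6.7 -3.7 0.0 pos 15.4 5.9 23.7917
17.0 6.7 F left/in/z -13.5 -5.9 3.0 pos 15.7 6.0 24.0417
17.0 7.3 F left/in/z -13.3 -5.1 0.2 pos 15.6 6.5 24.2917
17.0 7.9 F left/in/z -12.4 -4.7 -0.8 pos 15.6 7.0 24.5417
17.0 8.5 F left/in/z -11.7 -5.0 -1.8 pos 15.7 7.6 24.7917
17.0 9.1 F left/in/z -11.8 -4.2 -1.8 pos 15.7 8.1 25.0417
17.0 9.7 F left/in/z -11.2 -4.6 -2.9 pos 15.7 8.8 25.2917
17.0 10.3 F left/in/z -10.8 -3.4 -2.9 pos 15.7 9.4 25.5417
18.0 10.6 F left/in/z -16.7 -6.1 -1.0 pos 16.1 9.5 25.7917
(np.float64(241.72699772807331), np.float64(187.04785215580463))
```

Very stiff (about 20 N/mm) and always at the same spot: that is not the hook in its pads but the gripper against something at left, most likely the ledge along the worktop's left end. I'll back off and swing the gripper right to push squarely (yaw = locker x).

```bash
sed -i 's/^def push(d0,d1,insh,step=2,lim=13,speed=15,creep=0.):/def push(d0,d1,insh,step=2,lim=14,speed=15,creep=0.,YK=YL):/; s/until_force=7/until_force=None/' push.py
python3 - <<'E'
from push import *
t0=KNOB-14*left; t0[2]=81
a=grab("top"); print("ledge",onz(a,198,160,0),onz(a,160,270,0),onz(a,187,150,20),bot.read_state()["moment"])
bot.servo_line(list(tcp(t0+9*left+9*inn,YK)),speed=30)
bot.servo_line(list(tcp(t0+8*left+3*inn,YK)),speed=30)
bot.move_gripper(10,120)
for k in(1,2,3): 
    y=YK+(YL-YK)*k/3; print(bot.servo_line(list(tcp(t0+8*left+3*inn,y)),hd(y),speed=60,until_force=8))
bot.dwell(.2); s=bot.read_state(); print(s["ft_force"],s["ee_pos"]-tcp(t0,YL),s["clock"])
push(8,20,3)
E
```

```text
ledge [781.3 108.1   0. ] [448.1 179.7   0. ] [803.1 139.7  20. ] [-2.1  1.8 -0. ]
False
False
False
[ 0.2  0.1 -2.1] [ 5.5  6.8 -0. ] 29.2167
10 False F left/in/z 0.3 -0.5 -1.9 pos 10.2 3.0 29.5
12 False F left/in/z 0.4 -0.3 -2.2 pos 12.1 3.0 29.7833
14 False F left/in/z 0.3 -0.4 -2.3 pos 14.1 3.0 30.0667
16 False F left/in/z -2.1 -0.5 -1.7 pos 15.9 3.0 30.35
18 False F left/in/z -6.3 0.3 -1.8 pos 17.8 2.9 30.6333
20 False F left/in/z -7.3 -0.3 -1.7 pos 19.6 2.9 30.9167
```

It moves now, with about 7 N drag.

Run:
```python
from push import *
push(20,44,3,step=3,speed=22,lim=14.5)
t0=KNOB-14*left; t0[2]=81
s=bot.read_state(); e=s["ee_pos"]-tcp(t0,YL)
a=grab("top"); cv2.imwrite("pics/k5.png",cv2.resize(a["image"][160:235,200:300],(800,600),interpolation=2)); print(proj(a,t0+e@left*left+e@inn*inn))
```

```text
23 False F left/in/z -5.3 -1.4 -0.8 pos 22.7 2.8 31.2
26 False F left/in/z -2.6 1.2 -3.0 pos 26.1 3.0 31.4833
29 False F left/in/z -2.4 -0.2 -2.1 pos 29.1 3.0 31.7667
32 False F left/in/z -3.1 0.2 -2.9 pos 32.1 3.0 32.05
35 False F left/in/z -2.4 0.6 -3.1 pos 35.1 3.0 32.3333
38 False F left/in/z -2.7 0.1 -2.1 pos 38.1 3.0 32.6167
41 False F left/in/z -3.3 0.2 -1.5 pos 41.0 2.9 32.9
44 False F left/in/z -7.9 -1.7 -2.1 pos 43.6 2.8 33.1833
(np.float64(231.5849602749965), np.float64(185.57619600780492))
```

View pics/k5.png

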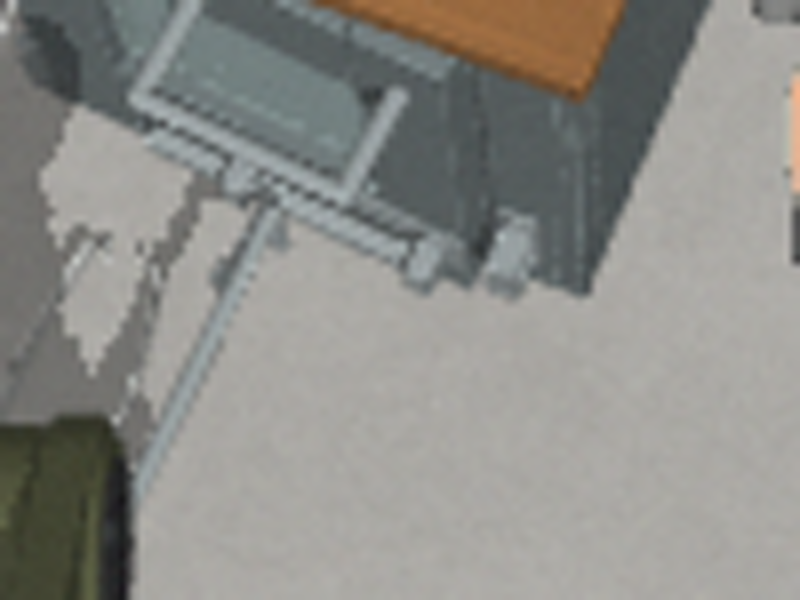

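The bolt end has left the staple, the door stands ajar and the force is rising at the stop. Press a little more, hold, then back out and go to the handle.

```bash
cat >> h.py <<'E'
def dn(th): 
    d=-np.sin(th)*inn-np.cos(th)*left; n=-np.cos(th)*inn+np.sin(th)*left; return d,n
def hp(th,r,o,z):
    d,n=dn(th); p=HINGE+r*d+o*n; p[2]=z; return p
E
python3 - <<'E'
from push import *
push(44,48,3,step=1,speed=10,lim=10.5); bot.dwell(.25)
t0=KNOB-14*left; t0[2]=81
s=bot.read_state(); f=s["ft_force"]; print("hold",f@left,f@inn); e=s["ee_pos"]-tcp(t0,YL); d=e@left
b=lambda D,I,z=81: list(tcp(t0+D*left+I*inn+np.array([0,0,z-81]),YL))
bot.servo_line(b(d-9,3),speed=60); bot.servo_line(b(d-9,-60),speed=150)
a=grab("top")
px=lambda x,y:((x+.5)/8-.5+200,(y+.5)/8-.5+160)
L,Rr=onz(a,*px(140,100),207),onz(a,*px(345,195),207); dd=Rr-L; th=np.arctan2(-dd@inn,-dd@left)
print("bar",L,Rr,"theta",th,"model mid",hp(th,118,38,207),"meas mid",(L+Rr)/2)
bot.servo_line(list(tcp(hp(.07,128,110,262),YL)),speed=200)
bot.dwell(.2); a=grab("top"); b2=grab("scene"); t=hp(.07,128,110,262); s=bot.read_state();print(proj(a,t),proj(b2,t),s["ft_force"],s["clock"])
cv2.imwrite("pics/h1.png",np.hstack([cv2.resize(a["image"][150:225,200:300],(500,375),interpolation=2),cv2.resize(b2["image"][110:260,240:360],(300,375),interpolation=2)]))
E
```

```text
45 False F left/in/z -8.6 -1.7 -2.0 pos 44.3 2.7 33.4833
46 False F left/in/z -10.7 -1.9 -1.2 pos 45.2 2.7 33.7333
hold -10.760487587640538 -2.0086624448087718
bar [673.1  15.3 207. ] [645.9 -51.  207. ] theta 0.05894356495855951 model mid [661.6 -17.8 207. ] meas mid [659.5 -17.8 207. ]
(np.float64(216.52026106715607), np.float64(197.6539278068897)) (np.float64(256.995462665392), np.float64(148.6972752825015)) [ 0.2  0.7 -2.1] 36.2833
```

View pics/h1.png

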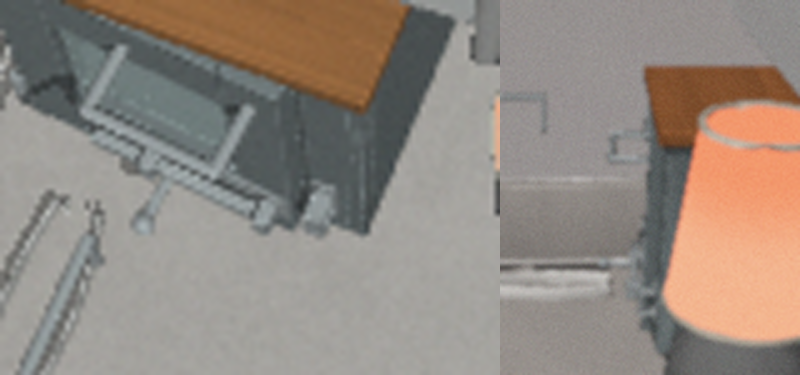

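The bolt is out of the staple, and the hook at height 262 is about 4 mm right of prediction, which is fine for the 64 mm bar gap. Now hook the bar and swing the door.

Run:
```python
from h import *
np.set_printoptions(precision=1,suppress=True)
a=grab("top"); w=onz(a,145.5/5-.5+200,222.5/5-.5+150,62)
d,n=dn(.065); r=w-HINGE; print("ball along door",r@d,"out",r@n,"start",(np.array([656.5,-31.4,62])-HINGE)@(-left))
T=lambda th,r,o,z: list(tcp(hp(th,r,o,z),YL))
f=lambda: bot.read_state()["ft_force"]
print(bot.servo_line(T(.065,124,19,262),speed=150,until_force=6))
print(bot.servo_line(T(.065,124,19,231),speed=80,until_force=5)); print(f())
for th in np.arange(.1,.79,.085):
    bot.servo_line(T(th,124,33,231),speed=45); F=f(); print("%.2f"%th,F@inn,F@left,F[2])
    if np.linalg.norm(F)>14: break
s=bot.read_state(); print(s["clock"])
a=grab("top"); cv2.imwrite("pics/h2.png",a["image"]); b=grab("scene"); cv2.imwrite("pics/h2s.png",b["image"])
```

```text
ball along door 101.58470351286856 out 43.618527418473924 start 130.02580324853113
False
False
[ 0.3 -0.4 -2.1]
0.10 0.18074764150474992 -0.011912121196638106 -1.1104454109526418
0.18 0.6349309599162529 -0.44100465927207305 -1.7254020224341249
0.27 -0.09352015108526433 -0.19239709884378134 -1.708148783790771
0.35 0.25165078706784044 -0.23742341745468168 -2.92500939616539
0.44 -0.05349700681774778 0.022401612507670397 -1.8658471463444755
0.52 -0.587068777778413 -1.0288133294648334 -2.3962463265721254
0.61 -0.2395713642974645 -0.4605216869460853 -2.1266300885254936
0.69 0.3221626064101267 0.6151887710840254 -2.048062321474156
0.78 -0.6375589190709865 -0.3074327684602596 -1.9890932545163542
41.325
```

Run:
```python
from h import *
from scipy.ndimage import map_coordinates
a=grab("top"); g=cv2.cvtColor(a["image"],cv2.COLOR_BGR2GRAY).astype(float)
def prof(th,r,os): return [int(map_coordinates(g,[[v],[u]],order=1)[0]) for u,v in (proj(a,hp(th,r,o,207)) for o in os)]
os=range(14,64,3); print(list(os))
for th in(.065,.78):
    for r in(92,100,108,138,146): print(th,r,prof(th,r,os))
```

```text
[14, 17, 20, 23, 26, 29, 32, 35, 38, 41, 44, 47, 50, 53, 56, 59, 62]
0.065 92 [115, 116, 115, 117, 115, 114, 113, 113, 94, 77, 73, 70, 103, 108, 110, 116, 118]
0.065 100 [116, 117, 116, 115, 114, 115, 114, 115, 116, 115, 100, 92, 108, 109, 109, 111, 105]
0.065 108 [118, 117, 116, 116, 116, 115, 115, 114, 114, 114, 94, 138, 161, 132, 108, 108, 110]
0.065 138 [116, 114, 115, 115, 115, 115, 114, 113, 114, 103, 114, 156, 162, 163, 161, 165, 162]
0.065 146 [116, 114, 115, 116, 114, 115, 114, 115, 113, 99, 129, 163, 160, 161, 163, 163, 163]
0.78 92 [164, 165, 164, 161, 160, 161, 159, 117, 136, 146, 131, 119, 97, 99, 100, 103, 104]
0.78 100 [162, 162, 160, 161, 163, 162, 161, 129, 135, 149, 146, 160, 175, 129, 101, 98, 100]
0.78 108 [159, 161, 161, 161, 162, 163, 162, 139, 129, 147, 141, 163, 165, 164, 157, 159, 95]
0.78 138 [153, 137, 148, 160, 111, 118, 134, 139, 135, 147, 139, 161, 158, 152, 149, 136, 148]
0.78 146 [133, 141, 129, 139, 115, 128, 121, 101, 124, 146, 136, 161, 163, 162, 157, 153, 150]
```

The bar shows at the expected place for θ≈0.76 and no longer at the old one, so the door is open. Unhook, return ahead of the rest and measure the hook in the pads.

```bash
cat > meas.py <<'E'
from h import *
def meas(c,save=None):
    s=bot.read_state(); zax=s["ee_pos"][2]+19
    h=cv2.cvtColor(c["image"],cv2.COLOR_BGR2HSV)
    m=((h[...,0]<14)&(h[...,1]>130)&(h[...,2]<130)&(h[...,2]>30)).astype(np.uint8); m=cv2.morphologyEx(m,cv2.MORPH_OPEN,np.ones((3,3)))
    n,l,st,ce=cv2.connectedComponentsWithStats(m); j=1+np.argmax(st[1:,4]); print(st[j])
    ys=np.arange(st[j,1]+5,st[j,1]+st[j,3]-5); xs=np.array([np.nonzero(l[y]==j)[0].mean() for y in ys])
    ws=np.array([(l[y]==j).sum() for y in ys]); k=np.abs(ws-np.median(ws))<=3; ys,xs=ys[k],xs[k]
    p=np.polyfit(ys,xs,1); top=st[j,1]
    # axis points on the handle's top face, z=axis+12
    A,B=[onz(c,np.polyval(p,y),y,zax+12) for y in(top+2,ys[-1])]
    yaw=np.arctan2(*(B-A)[[1,0]]); u=np.array([np.cos(yaw),np.sin(yaw),0]); end=onz(c,np.polyval(p,top),top,zax)
    return yaw,end,u,ws.mean(),zax
E
python3 - <<'E'
from meas import *
np.set_printoptions(precision=2,suppress=True)
T=lambda th,r,o,z: list(tcp(hp(th,r,o,z),YL))
bot.servo_line(T(.78,124,25,231),speed=60)
bot.servo_line(T(.78,124,25,268),speed=100)
bot.servo_line(list(np.array(T(.78,124,25,268))-110*inn),speed=200)
u=np.array([np.cos(YH),np.sin(YH),0]); g=HC+GX*u-[0,0,19]
bot.move_to(list(g+[0,0,75]-100*u),hd(YH)); bot.dwell(.4)
c=grab("wrist","m1"); yaw,end,uu,w,z=meas(c); s=bot.read_state()
G=s["ee_pos"]; exp=G-(68+GX)*u
print("yaw err deg",np.degrees(yaw-YH),"end-exp along/lat",(end-exp)@u,(end-exp)@np.array([-u[1],u[0],0]),w,s["clock"],s["ft_force"])
# calibration: same measure on r0 with the seated hook
import pickle; P=pickle.load(open("P.pkl","rb"))
t=grab("top"); cv2.imwrite("pics/t9.png",t["image"]); g2=cv2.cvtColor(t["image"],cv2.COLOR_BGR2GRAY)
# stem points seen from above: darkest/brightest offset across the stem
v=np.array([-u[1],u[0],0])
for x in(130,160,190): print(x,[int(g2[int(round(b)),int(round(a))]) for a,b in (proj(t,G+[0,0,19]+(x-GX)*u+o*v) for o in range(-16,17,2))])
E
```

```text
[  253    95    50   287 12254]
yaw err deg 0.061867653799921436 end-exp along/lat 0.49156041931142785 -1.4689513458178103 43.16967509025271 44.6917 [ 0.6  -0.18 -3.44]
130 [105, 105, 107, 117, 146, 107, 162, 162, 132, 132, 151, 127, 161, 136, 105, 105, 96]
160 [167, 167, 168, 167, 167, 163, 149, 162, 152, 130, 129, 167, 167, 165, 162, 164, 110]
190 [163, 164, 162, 162, 162, 164, 155, 155, 146, 109, 125, 168, 169, 169, 166, 166, 165]
```

The hook sits in the pads almost as taken (yaw within about 1°, lengthwise 0.5 mm). Place it.

Run:
```python
from meas import *
np.set_printoptions(precision=2,suppress=True)
u=np.array([np.cos(YH),np.sin(YH),0]); g=HC+GX*u-[0,0,19]
bot.servo_line(list(g+[0,0,75]),speed=150); 
bot.servo_line(list(g+[0,0,20]),speed=100); bot.dwell(.1)
print(bot.servo_line(list(g+[0,0,0.5]),speed=40,until_force=6)); s=bot.read_state(); print(s["ee_pos"],g,s["ft_force"],s["clock"])
```

```text
True
[ 414.24 -221.     43.4 ] [ 414.57 -221.19   43.  ] [-0.68  0.93  7.6 ] 46.85
```

Run:
```python
from meas import *
import pickle
np.set_printoptions(precision=2,suppress=True)
u=np.array([np.cos(YH),np.sin(YH),0]); g=HC+GX*u-[0,0,19]
bot.move_gripper(60); bot.servo_line(list(g+[0,0,5]),speed=50); bot.move_gripper(80)
bot.servo_line(list(g+[0,0,150]),speed=150)
# same poses as at the start, for a direct comparison
A=np.radians(147); bot.move_to([390,-205,230],down(A)); bot.dwell(.4); c=grab("wrist","f0")
P=pickle.load(open("P.pkl","rb"))
for q in(P[0],c):
    h=cv2.cvtColor(q["image"],cv2.COLOR_BGR2HSV); m=((h[...,0]<14)&(h[...,1]>130)&(h[...,2]<130)&(h[...,2]>30)).astype(np.uint8); m=cv2.morphologyEx(m,cv2.MORPH_OPEN,np.ones((3,3)))
    n,l,st,ce=cv2.connectedComponentsWithStats(m); j=1+np.argmax(st[1:,4]); print(st[j],ce[j],cv2.fitLine(np.argwhere(l==j)[:,::-1].astype(np.float32),2,0,.01,.01)[:2].T)
d=cv2.absdiff(P[0]["image"],c["image"]).max(2)[:250]; print("changed px",(d>40).sum())
t=grab("top");g2=cv2.cvtColor(t["image"],cv2.COLOR_BGR2GRAY)
for th in(.7,.74,.78): print(th,[int(g2[int(round(b)),int(round(a))]) for a,b in(proj(t,hp(th,r,38,207)) for r in range(84,156,8))])
s=bot.read_state(); print(s["clock"],s["ft_force"])
```

```text
[ 271  134   19  135 2241] [280.01 199.41] [[0.01 1.  ]]
[ 268  134   19  134 2237] [277.15 199.  ] [[0. 1.]]
changed px 1155
0.7 [117, 114, 113, 114, 111, 111, 114, 112, 99]
0.74 [111, 91, 110, 111, 110, 111, 113, 113, 89]
0.78 [145, 143, 138, 143, 145, 145, 123, 125, 90]
49.85 [ 0.15 -0.01  0.5 ]
```

Run:
```python
from rig import bot
print(bot.finish_job())
```

```text
the job is handed in; nothing more can be done
None
```

I handed the job in at about 50 s: the bolt is drawn to its stop, the door stands open at about 0.78 rad, and the hook is back in both forks, about 3 mm to one side of where I found it; while I was drawing the bolt the gripper pressed something on the left, most likely the worktop ledge, at up to about 18 N, I did not re-check the cup, tongs or stopper, and the hand-in returned no verdict.

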